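Battery pack into its carrier, loaded carrier into the tester

TASK

Get the opened tester running on the fresh battery: first put the green-banded battery pack down into the grey carrier while the carrier still stands on the mat away from the tester, brass contacts away from the yellow handle. Then take the loaded carrier by its yellow handle, lay it on the tester's front plate and slide it under the orange lips until it is fully home against the black contact block, and let go. Never put the carrier into the slot without the pack, and leave everything else on the bench (the old red-banded pack too) where it is.

Things in the scene. Friction and masses are not known exactly. Their poses are not given: they have to be found in the camera images.
- pack_center (a point): Centre of the fresh battery pack: a loose black block with a green band, 80 (x) x 46 (y) x 44 (z) mm, 0.2 kg, standing on the mat. Its +x axis points to the end with three brass contacts. Grasp it across its 46 mm width.
- pack_contacts (a point): Middle of the pack's contact end face, 40 mm from pack_center along the pack's +x.
- carrier_pocket (a point): Centre of the pocket floor of the loose grey carrier (0.13 kg), 5 mm above its underside. Pocket 85 (x) x 51 (y) mm; its walls rise 9 mm above this floor; the side walls run only 20 mm in from each end, so the middle of each long side is open. +x points to the nose, the yellow handle is at the -x end. A seated pack has pack_center 22 mm above this point, its +x along the carrier's +x.
- carrier_nose (a point): Middle of the carrier's front edge, 46.5 mm from carrier_pocket along +x; it enters the tester first. The carrier's floor plate is 93 (x) x 72 (y) x 5 mm thick, leaving a flange about 8 mm wide outside the side walls.
- carrier_handle (a point): Grip point of the carrier's yellow blade handle, 66.5 mm from carrier_pocket along the carrier's -x, 38 mm above its underside. Blade 40 mm long (x), 12 mm thick (y), 56 mm tall from the underside. Pinch it across its 12 mm from above; the loaded carrier hangs to one side of it, so grip firmly (60 to 80 N).
- dock_home (a point): Where carrier_pocket lies when the carrier is fully home, axes then parallel; on the fixed tester chassis, 38.5 mm beyond dock_mouth, 9 mm above the mat. +x is the slide-in direction. The nose then touches the rigid face of the black contact block, 46.5 mm farther along +x (block 65 x 110 mm, 55 mm tall, brass contacts on its face, green circuit board on top).
- dock_mouth (a point): Middle of the start of the slot, on top of the aluminium plate, 4 mm above the mat; axes as dock_home. Beyond it (+x) run two side rails 76 mm apart whose orange lips reach in to a 64 mm gap, 8 to 12 mm above the plate: the carrier's flange goes under the lips, so it can only be slid in, not lowered in.
- dock_plate (a point): Front edge of the tester's open aluminium plate, 75 mm before dock_mouth; plate 96 mm wide, top 4 mm above the mat. Low black guides, 12 mm above the mat, flare from 76 mm apart at the mouth to 92 mm apart 40 mm before it. The loaded carrier stands by itself on the plate with its nose at the mouth, its handle overhanging in front.
- screwdriver: Bystander, must stay: red-handled screwdriver, 150 mm long, lying along its x; origin under its middle.
- marker: Bystander, must stay: white and red marker pen, about 134 x 13 x 13 mm along its x; origin on the mat under it.
- mouse: Bystander, must stay: black computer mouse 105 x 62 x 34 mm; origin under its centre.
- phone: Bystander, must stay: black phone lying flat, 150 x 72 x 9 mm; origin under its centre.
- old_pack: Bystander, must stay: the old battery pack, same size as the fresh one but with a red band; origin under its centre.
There are look-alikes about, which are no part of the job. Of the things that look like the part that bears carrier_pocket, take the one that is farthest to the robot's right at the start.

How it is judged:
On the way, in this order (a step that is already met when the one before it is completed fails the run):
1. the fresh pack is seated in the carrier, contacts at the nose, with the carrier standing on the mat away from the tester (x of pack_center in the frame of carrier_pocket between -0.005 and 0.005 m and y of pack_center in the frame of carrier_pocket between -0.005 and 0.005 m and z of pack_center in the frame of carrier_pocket between 0.019 and 0.025 m and x of pack_contacts in the frame of carrier_pocket above 0.03 m and height (world z) of carrier_pocket below 0.01 m and horizontal distance between carrier_pocket and dock_home above 0.125 m), for 0.2 s.
2. the carrier, with the pack in it, is slid home in the tester (x of pack_center in the frame of carrier_pocket between -0.005 and 0.005 m and y of pack_center in the frame of carrier_pocket between -0.005 and 0.005 m and z of pack_center in the frame of carrier_pocket between 0.019 and 0.025 m and x of pack_contacts in the frame of carrier_pocket above 0.03 m and x of carrier_pocket in the frame of dock_home between -0.004 and 0.004 m and y of carrier_pocket in the frame of dock_home between -0.004 and 0.004 m and z of carrier_pocket in the frame of dock_home between -0.003 and 0.003 m and angle between the x axis of carrier_pocket and the x axis of dock_home, either way round below 0.08 rad and angle between carrier_pocket's own z axis and vertical below 0.05 rad), for 0.2 s.
At the end, for the whole second after the job is handed in: The carrier stands level in the tester's slot within 4 mm of fully home (lengthways and sideways; 3 mm in height, flange under the lips), and the fresh pack sits in it, contacts at the nose: within 5 mm of the pocket's centre and 3 mm of its resting height (all of step 2); the robot touches nothing.
It fails at once if a bystander was moved by more than 25 mm (distance of any of screwdriver, marker, mouse, phone, old_pack from where it was at the start of the episode above 0.025 m).
It fails at once if the carrier is in the slot without the pack seated in it (x of carrier_pocket in the frame of dock_home above -0.05 m and y of carrier_pocket in the frame of dock_home between -0.02 and 0.02 m and z of carrier_pocket in the frame of dock_home between -0.006 and 0.006 m and distance between pack_center and carrier_pocket above 0.035 m).
It also fails if it takes over 59 s, if anything falls off the work surface, if the arm or the gripper's body presses on something with over 40 N, if the wrist force passes 120 N, or if a joint passes its speed limit or range.

ROBOT

A 6-joint arm with a two-finger parallel gripper is mounted at the origin on the work surface. World frame = base frame: x ahead of the robot, y to its left, z up, the work surface at z = 0. Lengths are in m, angles in rad, forces in N, time in s.
With the tool pointing down it reaches from about 0.25 to 0.725 m from the base axis. Payload 4 kg.
Tool frame: the origin (TCP) lies on the centre line of the jaws, within the pads' length; the fingertips stand 17 mm ahead of it and the grasp point (between the pads) lies 2 mm behind it; z points along the fingers, y is the line along which they close (so a half turn about z gives the same grasp; the last joint's range is limited). The gripper opens to 85 mm and grips with 20 to 120 N. Pads are 22 mm wide; open, the fingers measure 114 mm over their backs; the gripper's body (76 mm by 85 mm) begins 54 mm behind the grasp point. The pads swing forward as they close: fully open they stand 13 mm farther back than shut.
Start: joints at [-1.101, 0.241, 0.005, 1.335, 0, 1.571], TCP at [0.226, -0.446, 0.221] pointing down, gripper open.
Joint ranges: [-2.72, 2.72], [-1.05, 1.87], [-1.09, 1.28], [-1.99, 2.15], [-1.42, 1.44], [-3.14, 3.14]. Speed limits (rad/s): [2.79, 2.79, 3.14, 3.14, 3.14, 3.14].

INTERFACE

Orientations are given as a unit quaternion [x, y, z, w].
In Python, from workcell import get_obs, imaging, order gives the robot as it stands.
- The arm moves only by the tool apply_moves, never from a script. Its argument "targets" is a list that holds one entry, the list of rows, each a list of 5 numbers: the shift along the world's x, y, z in units of 40 mm (1.0 is 40 mm), then the turn about the world's z in degrees, then the gripper command: -1 is shut, 1 is fully open, values between are in proportion. In form: [[[dx, dy, dz, turn, fingers], ...]]. A call has 1 to 8 rows; each row shifts and turns the commanded pose from where the row before left it; what a row does not reach is not made up. A row lasts 1/12 s, in which the tool goes at most 41.7 mm and 7.16 degrees, less where a joint would pass 70% of its speed; a pose out of reach is approached as far as the arm can. A call is refused whole if a number of a shift passes 1 or a number of a turn 7.16, either way. A call with a gripper value outside its range is refused whole. The fingers move at their own pace and stop on an object; the grip force is fixed at half the most. Time passes only in rows, so rows that do not move let the fingers close. It gives the time, the measured TCP pose, the force, the opening and the grip force at its end, in the units of the state.
- get_obs(): the state, without advancing time (a new reading comes with each control period).
- imaging.camera(name): name is "scene" or "top" or "wrist"; returns (picture, depth): 420x560x3 uint8, blue, green, red; 420x560 float32, m along the optical axis (not along the pixel's ray), 0 where there is no reading.
- imaging.get_calibration(name): a dict with "camera_matrix" (3x3 intrinsics, pixels), "eye" and "rotation" of the camera in the world; the wrist camera has in their place "hand_eye" (4x4, takes a point from camera to tool coordinates, whose origin is the TCP and whose axes are the flange's). Camera axes: x right, y down, z forward; pixel columns grow to the right and rows downward; lengths in m; the calibration is good to about 2 mm. A picture is of the moment at which its call begins: read the wrist's pose just before it. get_calibration takes no time and is no camera call.
- order.job_done(): hands the job in; it is judged then, once.
The state is a dict: "clock": time; "joint_pos": joint angles; "joint_vel": joint speeds; "tau": joint torques, N m; "eef_pos": TCP position; "tool_rot": TCP orientation; "ft_force": force on the tool from outside, world axes, zero at the start; "ft_torque": the same for the moment, N m; "grip_width": finger opening in m; "grasp_force": force on a finger pad.
Only numpy, scipy, OpenCV 4.12 (cv2) and the standard library are available. Lean on these libraries where they do the work, as an engineer would, in place of code of your own. Each camera call takes 0.05 s, during which the arm holds its last target. There are 200 camera calls.

## Working session

There is one attempt and no reset: what is moved stays moved. The work goes in short steps, Python scripts to look and compute and a tool call to move; the robot and the scene stay as the last step left them, time stands still between calls to the robot, and variables do not carry over. Pictures are saved under pics/ and viewed, at most 10 in all, crops included, and the job is handed in when it is done.

Besides the shell and the picture viewer there is one more tool, called after "Call:" by a JSON object that holds its "api" and its "payload", one argument or row to a line. apply_moves: Moves the arm, as the interface text tells. Its arguments: {"type":"object","properties":{"targets":{"type":"array","items":{"type":"array","items":{"type":"array","items":{"type":"number"}}}}},"required":["targets"]}

```bash
mkdir -p pics
cat > h.py <<'E'
import numpy as np, cv2
from workcell import get_obs, imaging, order
from scipy.spatial.transform import Rotation as R
def cam(n):
    o=get_obs(); p,d=imaging.camera(n); c=imaging.get_calibration(n)
    K=np.array(c["camera_matrix"])
    if n=="wrist":
        T=np.eye(4);T[:3,:3]=R.from_quat(o["tool_rot"]).as_matrix();T[:3,3]=o["eef_pos"]
        T=T@np.array(c["hand_eye"]); r,e=T[:3,:3],T[:3,3]
    else: r,e=np.array(c["rotation"]),np.array(c["eye"])
    return p,d,K,r,e
def cloud(d,K,r,e):
    v,u=np.indices(d.shape); P=np.stack([(u-K[0,2])/K[0,0]*d,(v-K[1,2])/K[1,1]*d,d],-1)
    P=P@r.T+e; P[d<=0]=np.nan; return P
def plane(uv,z,K,r,e):
    uv=np.atleast_2d(uv).astype(float)
    q=np.c_[(uv[:,0]-K[0,2])/K[0,0],(uv[:,1]-K[1,2])/K[1,1],np.ones(len(uv))]@r.T
    return e+q*((z-e[2])/q[:,2])[:,None]
E
python3 - <<'E'
from h import *
for n in("top","scene"):
    p,d,K,r,e=cam(n); cv2.imwrite(f"pics/{n}.png",p); np.savez(f"{n}.npz",p=p,d=d,K=K,r=r,e=e); print(n,e,r.round(2).tolist(),K[0,0])
print(get_obs())
E
```

```text
top [0.37767577 0.0091416  1.11566022] [0.71, -0.7, 0.05, -0.03] 410.81964681252646
scene [ 1.23077746 -0.07490338  1.24954521] [0.71, 0.66, -0.18, -0.19] 484.66143601249337
{'clock': 0.1, 'joint_pos': array([-1.10097654e+00,  2.41362558e-01,  3.88047900e-03,  1.33522997e+00,
        1.61279753e-05,  1.57081055e+00]), 'joint_vel': array([-0.00186597, -0.00241735,  0.00569972,  0.00297412, -0.00185273,
        0.00107803]), 'tau': array([ 3.90053481e-05, -3.73138654e+01,  2.53009236e+01,  1.08774725e-02,
        3.31107037e-05, -1.53271981e-05]), 'eef_pos': array([ 0.22610176, -0.44529964,  0.22059779]), 'tool_rot': array([ 9.72536529e-01,  2.32748326e-01, -2.15111749e-04, -9.33430492e-04]), 'ft_force': array([ 0.05193601, -0.03737102,  0.19065702]), 'ft_torque': array([ 0.03883372, -0.07802999,  0.02967829]), 'grasp_force': 0.0, 'grip_width': 0.08532341111064287}
```

View pics/top.png

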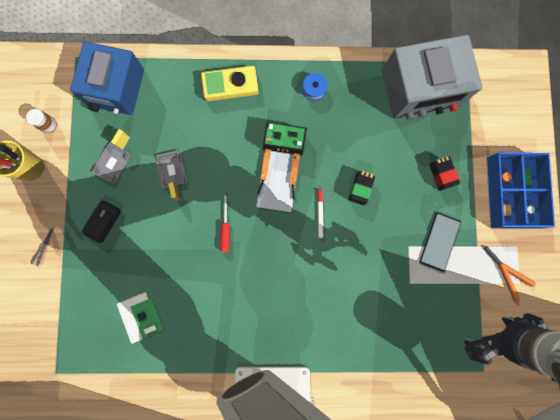

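View pics/scene.png

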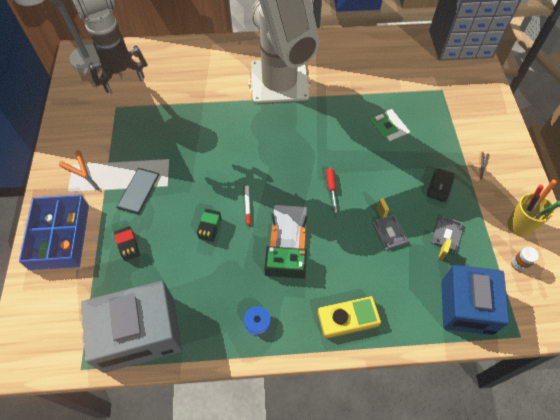

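```bash
sed -i 's/r,e=np.array(c\["rotation"\]),/r,e=R.from_quat(c["rotation"]).as_matrix() if np.size(c["rotation"])==4 else np.array(c["rotation"]),/' h.py
python3 - <<'E'
from h import *
for n in ("top","scene"):
    f=np.load(n+".npz"); p,d,K,e=f["p"],f["d"],f["K"],f["e"]; r=R.from_quat(f["r"]).as_matrix()
    P=cloud(d,K,r,e); hsv=cv2.cvtColor(p,cv2.COLOR_BGR2HSV); 
    H,S,V=[hsv[...,i].astype(int) for i in range(3)]
    x,y,z=P[...,0],P[...,1],P[...,2]
    def rep(nm,m):
        m=cv2.morphologyEx(m.astype(np.uint8),cv2.MORPH_OPEN,np.ones((2,2)))
        c,l,s,cc=cv2.connectedComponentsWithStats(m)
        for i in range(1,c):
            if s[i,4]>12:
                q=P[l==i]; rc=cv2.minAreaRect((q[:,:2]*1000).astype(np.float32))
                print(n,nm,s[i,4],cc[i].round(),np.nanmedian(q,0).round(3),[np.round(a,0) for a in rc])
    reg=(x>.05)&(x<.85)&(abs(y)<.55)
    print(np.nanmedian(z[reg]))
    rep("tall",reg&(z>.025)&(z<.07)&(x>.3)&(x<.72))
    rep("yellow",(H>20)&(H<33)&(S>150)&reg&(z>.015)&(z<.07))
    rep("orange",(H>5)&(H<18)&(S>150)&reg&(z<.05)&(y<.2))
    rep("plate",(S<60)&(V>130)&reg&(z<.02)&(abs(y)<.15))
E
```

```text
0.00113060908076279
top tall 932 [285. 141.] [ 0.687 -0.031  0.056] [array([704., -32.]), array([112.,  78.]), np.float64(82.0)]
top tall 149 [119. 139.] [0.689 0.41  0.046] [array([695., 419.]), array([28., 40.]), np.float64(59.0)]
top tall 580 [446. 174.] [ 0.603 -0.464  0.043] [array([ 609., -477.]), array([80., 70.]), np.float64(20.0)]
top tall 551 [363. 189.] [ 0.562 -0.238  0.043] [array([ 567., -243.]), array([58., 88.]), np.float64(74.0)]
top tall 112 [174. 192.] [0.549 0.261 0.052] [array([550., 268.]), array([40., 20.]), np.float64(15.0)]
top tall 595 [ 98. 225.] [0.464 0.458 0.033] [array([463., 460.]), array([46., 83.]), np.float64(57.0)]
top tall 13 [225. 236.] [0.434 0.13  0.025] [array([433., 127.]), array([ 8., 10.]), np.float64(2.0)]
top yellow 153 [232.  96.] [0.822 0.116 0.018] [array([823., 115.]), array([  9., 146.]), np.float64(11.0)]
top yellow 87 [122. 141.] [0.689 0.409 0.028] [array([690., 409.]), array([ 4., 39.]), np.float64(62.0)]
top yellow 85 [174. 192.] [0.549 0.26  0.048] [array([551., 262.]), array([39.,  8.]), np.float64(13.0)]
top orange 120 [267. 
[... 1995 characters left out ...]
, -54.]), array([ 8., 83.]), np.float64(81.0)]
scene orange 82 [303. 240.] [0.633 0.023 0.016] [array([643.,  23.]), array([14., 73.]), np.float64(80.0)]
scene plate 611 [281.  96.] [ 0.085 -0.004  0.011] [array([79.,  4.]), array([ 52., 192.]), np.float64(0.0)]
scene plate 135 [248. 201.] [ 0.492 -0.127  0.012] [array([ 488., -128.]), array([ 14., 103.]), np.float64(88.0)]
scene plate 28 [335. 202.] [0.512 0.129 0.014] [array([512., 130.]), array([11., 35.]), np.float64(83.0)]
scene plate 56 [303. 213.] [0.537 0.034 0.004] [array([540.,  37.]), array([34., 25.]), np.float64(12.0)]
scene plate 698 [288. 230.] [ 0.592 -0.015  0.005] [array([588.,   1.]), array([162.,  68.]), np.float64(24.0)]
```

Call:
{"api": "apply_moves", "payload": {
  "targets": [
    [[0.9,0.5,0.2,-6,1],[0.9,0.5,0.2,-6,1],[0.9,0.6,0.2,-6,1],[0.9,0.6,0.2,-6,1],[0.9,0.6,0.2,-6,1],[0.9,0.6,0,-6,1],[0.9,0.6,0,-6,1],[0.9,0.6,0,-3,1]]
  ]
}}

```text
clock: 0.77
eef_pos: [0.5038, -0.2681, 0.2594]
tool_rot: [0.988, -0.157, -0.0, -0.0]
ft_force: [0.4, -0.7, 0.0]
grip_width: 0.0856
grasp_force: 0.0
```

Call:
{"api": "apply_moves", "payload": {
  "targets": [
    [[0.5,0.2,0,0,1],[0.5,0.2,0,0,1],[0,0,0,0,1],[0,0,0,0,1]]
  ]
}}

```text
clock: 1.1
eef_pos: [0.5429, -0.2527, 0.2583]
tool_rot: [0.988, -0.154, -0.001, -0.0]
ft_force: [-0.8, 0.3, -0.3]
grip_width: 0.0851
grasp_force: 0.0
```

Run:
```python
from h import *
p,d,K,r,e=cam("wrist"); cv2.imwrite("pics/w1.png",p); np.savez("w1.npz",p=p,d=d,K=K,r=r,e=e)
o=get_obs();print(o["eef_pos"],R.from_quat(o["tool_rot"]).as_matrix().round(3),e,d[d>0].min())
```

```text
[ 0.54212153 -0.25333643  0.25868467] [[ 0.952 -0.305 -0.002]
 [-0.305 -0.952  0.001]
 [-0.002  0.    -1.   ]] [ 0.60783204 -0.27382434  0.41064948] 0.053571496
```

View pics/w1.png

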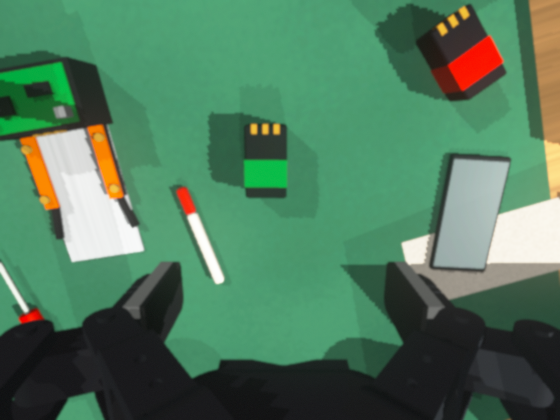

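The wrist view shows the fresh pack at (265,160) with contacts up, almost aligned with the tool; the dock is at the left (plate ~(95,190), lips (40,175) and (105,160)).

```bash
cat >> h.py <<'E'
def rect(m,z,K,r,e,roi=None):
    m=m.astype(np.uint8)
    c,l,s,cc=cv2.connectedComponentsWithStats(m); i=1+np.argmax(s[1:,4])
    v,u=np.nonzero(l==i); q=plane(np.c_[u,v],z,K,r,e)[:,:2]
    (cx,cy),(w,h),a=cv2.minAreaRect((q*1000).astype(np.float32))
    if w<h: w,h,a=h,w,a+90
    return np.round([cx,cy,w,h,(a+90)%180-90],1), cc[i], s[i,4]
E
python3 - <<'E'
from h import *
f=np.load("w1.npz"); p,d,K,r,e=[f[k] for k in("p","d","K","r","e")]
P=cloud(d,K,r,e); v,u=np.indices(d.shape); z=P[...,2]
print("top z",np.nanmedian(z[140:180,255:275]),"mat",np.nanmedian(z[210:240,250:300]))
print(rect((z>.036)&(z<.052)&(abs(u-265)<45)&(abs(v-160)<60),.044,K,r,e))
hsv=cv2.cvtColor(p,cv2.COLOR_BGR2HSV); H,S,V=[hsv[...,i].astype(int) for i in range(3)]
o=(H>5)&(H<20)&(S>150)&(v>110)&(v<230)&(abs(z-.014)<.012)
for lo,hi in((0,75),(80,130)):
    print(rect(o&(u>lo)&(u<hi),.016,K,r,e), np.nanmedian(z[o&(u>lo)&(u<hi)]))
print("plate",rect((S<45)&(V>120)&(u>40)&(u<150)&(v>125)&(v<265),.004,K,r,e))
m=cv2.inRange(hsv,(18,90,120),(32,255,255))&(((abs(u-265)<40)&(abs(v-130)<20)).astype(np.uint8)*255)
vv,uu=np.nonzero(m); print("contacts",plane([[uu.mean(),vv.mean()]],.044,K,r,e))
E
```

```text
top z 0.04420459494007151 mat 0.0008785921487383108
(array([ 566.9, -240.2,   80.1,   45.7,  -17.5]), array([265.35174419, 160.98481912]), np.int32(3096))
(array([630.7,  18.6,  86.5,  18.2,  -8.6]), array([ 39.96383187, 172.42815249]), np.int32(1023)) 0.015840749230610796
(array([619.1, -61.1,  86.5,  19.6,  -8.8]), array([105.4973262 , 160.31461676]), np.int32(1122)) 0.01582965045603088
plate (array([588.3, -15.5, 161.3,  98.8,  -8.5]), array([ 86.10308442, 200.6308171 ]), np.int32(7392))
contacts [[ 0.60050519 -0.25096651  0.044     ]]
```

Call:
{"api": "apply_moves", "payload": {
  "targets": [
    [[0.31,0.16,-0.9,0.3,1],[0.31,0.16,-0.9,0,1],[0,0,-1,0,1],[0,0,-1,0,1],[0,0,-0.9,0,1],[0,0,-0.6,0,1],[0,0,-0.41,0,1],[0,0,0,0,1]]
  ]
}}

```text
clock: 1.82
eef_pos: [0.5624, -0.2404, 0.0267]
tool_rot: [0.988, -0.153, -0.005, -0.001]
ft_force: [-0.6, 1.1, -0.5]
grip_width: 0.0853
grasp_force: 0.0
```

Call:
{"api": "apply_moves", "payload": {
  "targets": [
    [[0,0,0,0,1],[0,0,0,0,-1],[0,0,0,0,-1],[0,0,0,0,-1],[0,0,0,0,-1],[0,0,0,0,-1],[0,0,0,0,-1],[0,0,0,0,-1]]
  ]
}}

```text
clock: 2.48
eef_pos: [0.5695, -0.2416, 0.0342]
tool_rot: [0.988, -0.152, 0.003, 0.001]
ft_force: [0.3, -0.1, 7.5]
grip_width: 0.0009
grasp_force: 4.2
```

Run:
```python
from h import *
p,d,K,r,e=cam("wrist"); q,*_=cam("scene"); cv2.imwrite("pics/w2.png",np.hstack([p[:, :],cv2.resize(q[140:320,100:340],(560,420))])[:, :])
a=cv2.imread("pics/w2.png"); cv2.imwrite("pics/w2.png",cv2.resize(a,(800,300)))
o=get_obs();print(o)
```

```text
{'clock': 2.5833, 'joint_pos': array([-4.01278879e-01,  6.00816641e-01,  4.83607985e-02,  1.01240576e+00,
        9.02018094e-05,  3.04533585e+00]), 'joint_vel': array([ 1.30137720e-04, -1.07619419e-03, -7.33617585e-05, -1.50451784e-03,
       -4.33314985e-05,  1.32940918e-04]), 'tau': array([-1.14592477e-01, -4.61981142e+01,  1.98831081e+01, -5.75937401e-02,
       -5.18753089e-02,  4.06824129e-04]), 'eef_pos': array([ 0.56956817, -0.24163793,  0.03422905]), 'tool_rot': array([ 9.88388384e-01, -1.51919697e-01,  2.88711692e-03,  6.86880692e-04]), 'ft_force': array([0.14620057, 0.02525951, 7.66831265]), 'ft_torque': array([ 0.08710529,  0.01954148, -0.00815489]), 'grasp_force': 3.655937491566874, 'grip_width': 0.00012280301266223307}
```

View pics/w2.png

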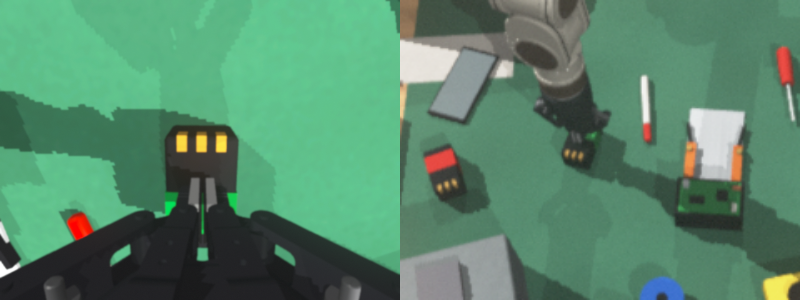

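Run:
```python
from h import *
p,d,K,r,e=cam("wrist"); P=cloud(d,K,r,e); z=P[...,2]
for u,v in((285,225),(285,245),(250,240),(325,240),(240,285),(335,280),(272,260),(295,270),(275,285),(280,330),(285,350),(330,100)): print(u,v,P[v,u].round(3))
```

```text
285 225 [ 0.59  -0.249  0.045]
285 245 [ 0.581 -0.247  0.045]
250 240 [ 0.587 -0.232  0.044]
325 240 [ 0.577 -0.264  0.044]
240 285 [ 0.568 -0.221  0.045]
335 280 [ 0.534 -0.264  0.001]
272 260 [ 0.581 -0.241  0.059]
295 270 [ 0.579 -0.25   0.069]
275 285 [ 0.581 -0.243  0.081]
280 330 [ 0.564 -0.239  0.081]
285 350 [ 0.496 -0.22   0.   ]
330 100 [ 0.635 -0.289  0.   ]
```

Call:
{"api": "apply_moves", "payload": {
  "targets": [
    [[0,0,0.7,0,-1],[0,0,0.8,0,-1],[0,0,0,0,-1],[0,0,0,0,-1]]
  ]
}}

```text
clock: 2.97
eef_pos: [0.5696, -0.2417, 0.0947]
tool_rot: [0.988, -0.152, 0.003, 0.001]
ft_force: [-0.1, 0.7, -0.8]
grip_width: 0.0001
grasp_force: 0.0
```

Run:
```python
from h import *
o=get_obs(); p,d,K,r,e=cam("wrist"); P=cloud(d,K,r,e)-o["eef_pos"]; print(o["eef_pos"],o["grip_width"],o["ft_force"])
v,u=np.indices(d.shape)
z=P[...,2]+o["eef_pos"][2]
print(rect((z>.036)&(z<.052)&(abs(u-285)<90)&(v<330),.044,K,r,e))
m=(np.hypot(P[...,0],P[...,1])<.02)&(P[...,2]>-.05)
for lo in np.arange(-.05,.06,.005):
    k=m&(P[...,2]>=lo)&(P[...,2]<lo+.005); print(round(lo,3),k.sum(),(P[k].mean(0).round(3) if k.any() else ''), (u[k].mean().round(),v[k].mean().round()) if k.any() else '')
cv2.imwrite("pics/w3.png",p)
```

```text
[ 0.56955175 -0.241698    0.09465992] 6.295317707934017e-05 [-0.06034162  0.70411761 -0.76950815]
(array([ 569.4, -241.2,   76.3,   46.6,  -17.5]), array([281.39857981, 212.75223835]), np.int32(6478))
-0.05 634 [-0.001 -0.    -0.05 ] (np.float64(283.0), np.float64(229.0))
-0.045 0  
-0.04 0  
-0.035 0  
-0.03 0  
-0.025 0  
-0.02 0  
-0.015 0  
-0.01 0  
-0.005 0  
-0.0 0  
0.005 0  
0.01 18 [ 0.011 -0.003  0.015] (np.float64(281.0), np.float64(250.0))
0.015 225 [ 0.009 -0.003  0.018] (np.float64(283.0), np.float64(256.0))
0.02 309 [ 0.009 -0.004  0.023] (np.float64(284.0), np.float64(261.0))
0.025 346 [ 0.009 -0.003  0.028] (np.float64(284.0), np.float64(267.0))
0.03 388 [ 0.009 -0.003  0.033] (np.float64(283.0), np.float64(272.0))
0.035 418 [ 0.009 -0.003  0.037] (np.float64(284.0), np.float64(278.0))
0.04 255 [ 0.01  -0.004  0.043] (np.float64(284.0), np.float64(280.0))
0.045 791 [ 0.003 -0.002  0.047] (np.float64(284.0), np.float64(306.0))
0.05 488 [ 0.011 -0.003  0.053] (np.float64(281.0), np.float64(294.0))
0.055 1468 [ 0.006 -0.002  0.058] (np.float64(282.0), np.float64(314.0))
```

View pics/w3.png

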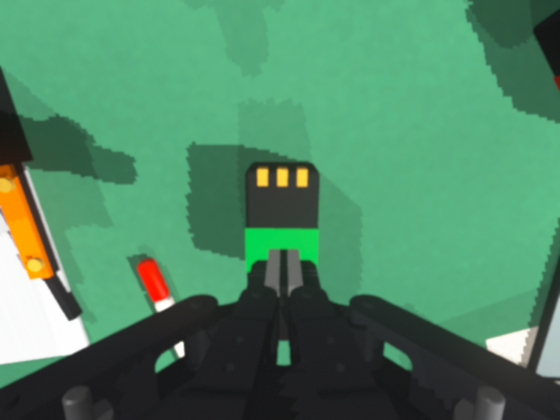

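The fingers closed on top of the pack. The depth shows that the shut fingertips sit ~10 mm above the reported TCP, not 17 mm below it, and the pack has not moved. I'll use the measured offset, which means going about 30 mm lower.

Call:
{"api": "apply_moves", "payload": {
  "targets": [
    [[-0.06,0.03,0,0,1],[0,0,0,0,1],[0,0,0,0,1],[0,0,0,0,1],[0,0,0,0,1],[0,0,0,0,1],[0,0,-0.5,0,1],[0,0,-0.6,0,1]]
  ]
}}

```text
clock: 3.68
eef_pos: [0.5672, -0.2406, 0.0492]
tool_rot: [0.988, -0.152, 0.003, 0.001]
ft_force: [-0.2, -0.1, -0.0]
grip_width: 0.0853
grasp_force: 0.0
```

Call:
{"api": "apply_moves", "payload": {
  "targets": [
    [[0,0,-0.6,0,1],[0,0,-0.4,0,1],[0,0,-0.27,0,1],[0,0,0,0,1],[0,0,0,0,1]]
  ]
}}

```text
clock: 4.1
eef_pos: [0.5647, -0.2396, -0.0038]
tool_rot: [0.988, -0.152, -0.0, -0.0]
ft_force: [0.2, 0.0, 0.3]
grip_width: 0.0856
grasp_force: 0.0
```

Call:
{"api": "apply_moves", "payload": {
  "targets": [
    [[0,0,0,0,-1],[0,0,0,0,-1],[0,0,0,0,-1],[0,0,0,0,-1],[0,0,0,0,-1],[0,0,0,0,-1]]
  ]
}}

```text
clock: 4.6
eef_pos: [0.566, -0.2401, -0.002]
tool_rot: [0.988, -0.152, 0.001, 0.0]
ft_force: [-0.8, 0.3, 5.9]
grip_width: 0.0453
grasp_force: 63.0
```

Call:
{"api": "apply_moves", "payload": {
  "targets": [
    [[0,0,0.5,0,-1],[0,0,0.9,0,-1],[0,0.3,0.9,2,-1],[0,0.8,0.9,4,-1],[0,0.9,0.5,4,-1],[0,0.9,0.5,4,-1],[-0.1,0.9,0.3,4,-1],[-0.1,0.9,0.2,4,-1]]
  ]
}}

```text
clock: 5.27
eef_pos: [0.557, -0.0546, 0.1812]
tool_rot: [0.999, 0.041, 0.001, 0.0]
ft_force: [1.1, 0.1, -1.2]
grip_width: 0.0454
grasp_force: 62.3
```

Call:
{"api": "apply_moves", "payload": {
  "targets": [
    [[-0.1,0.9,0,4,-1],[-0.1,0.9,0,4,-1],[-0.1,0.9,0,0,-1],[-0.1,0.9,0,0,-1],[0,0.9,0,0,-1],[0,0.7,0,0,-1],[0,0.4,0,0,-1],[0,0,0,0,-1]]
  ]
}}

```text
clock: 5.93
eef_pos: [0.5462, 0.1478, 0.1789]
tool_rot: [0.992, 0.127, -0.002, -0.009]
ft_force: [0.0, -1.3, -2.8]
grip_width: 0.0452
grasp_force: 62.3
```

Call:
{"api": "apply_moves", "payload": {
  "targets": [
    [[0,0.4,0,0,-1],[0,0,0,0,-1],[0,0,0,0,-1]]
  ]
}}

```text
clock: 6.18
eef_pos: [0.5482, 0.1546, 0.1794]
tool_rot: [0.991, 0.131, -0.002, -0.011]
ft_force: [-0.1, -0.3, -2.2]
grip_width: 0.0454
grasp_force: 62.3
```

Run:
```python
from h import *
o=get_obs(); p,d,K,r,e=cam("wrist"); print(o["eef_pos"],o["grip_width"],R.from_quat(o["tool_rot"]).as_matrix().round(3))
cv2.imwrite("pics/w4.png",p); np.savez("w4.npz",p=p,d=d,K=K,r=r,e=e,t=o["eef_pos"])
```

```text
[0.5482243  0.15464839 0.17941901] 0.04542423086805606 [[ 0.966  0.26  -0.007]
 [ 0.26  -0.965  0.022]
 [-0.001 -0.023 -1.   ]]
```

View pics/w4.png

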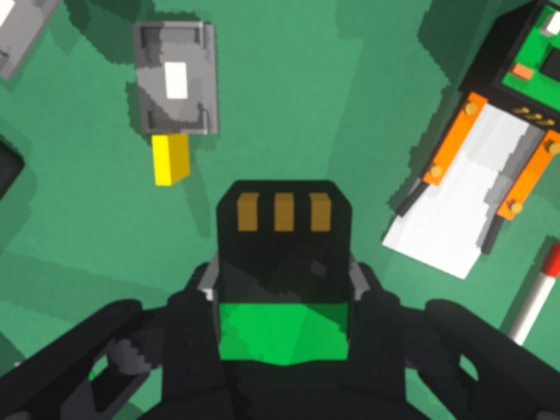

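The picture shows the carrier at (176,78) with its handle at (170,160); the held pack is centred at (285,270). The last joint ran into its limit, so I need to regrasp the pack half-turned. First I'll measure the carrier from this picture.

Run:
```python
from h import *
f=np.load("w4.npz"); p,d,K,r,e=[f[k] for k in("p","d","K","r","e")]
P=cloud(d,K,r,e); v,u=np.indices(d.shape); z=P[...,2]
hsv=cv2.cvtColor(p,cv2.COLOR_BGR2HSV); H,S,V=[hsv[...,i].astype(int) for i in range(3)]
roi=(u>120)&(u<230)&(v<200)
print("mat",np.nanmedian(z[20:120,250:350]))
y=(H>20)&(H<33)&(S>130)&roi; top=y&(z>.045)
print("handle",rect(top,.056,K,r,e),np.nanmedian(z[top]))
g=roi&(S<70)&~y&(v<140)
print("carrier@5",rect(cv2.morphologyEx(g.astype(np.uint8),cv2.MORPH_OPEN,np.ones((5,5))),.005,K,r,e))
w=roi&(z>.010)&(z<.03)&(v<137); print("walls@14",rect(w,.014,K,r,e),np.nanmedian(z[w]))
```

```text
mat 0.0008875067889931865
handle (array([553.2, 259.4,  39.6,  16.1,  13.8]), array([163.63304721, 159.7027897 ]), np.int32(932)) 0.05575317439385405
carrier@5 (array([618. , 277.8,  97.3,  73.8,  14.2]), array([176.19973398,  76.22334294]), np.int32(9022))
walls@14 (array([652.1, 285.9,  58.1,  20.3, -75.8]), array([169.7649919,  28.910859 ]), np.int32(617)) 0.01385295497400954
```

Call:
{"api": "apply_moves", "payload": {
  "targets": [
    [[-0.5,-0.9,0,-2,-1],[-0.6,-0.9,0,-2,-1],[-0.6,-0.9,-0.3,-2,-1],[-0.6,-0.9,-0.6,0,-1],[-0.4,-0.6,-0.6,0,-1],[0,0,-0.6,0,-1],[0,0,0,0,-1],[0,0,0,0,-1]]
  ]
}}

```text
clock: 6.9
eef_pos: [0.4455, -0.0034, 0.1]
tool_rot: [0.997, 0.079, -0.002, -0.012]
ft_force: [1.1, 0.6, -0.6]
grip_width: 0.0453
grasp_force: 62.4
```

Run:
```python
from h import *
o=get_obs(); print(o["clock"],o["joint_pos"].round(4),o["eef_pos"],R.from_quat(o["tool_rot"]).as_matrix().round(4))
```

```text
6.9 [-0.0241  0.2354 -0.3383  1.0036  0.0233  2.9593] [ 0.44548605 -0.00343025  0.09999766] [[ 0.9875  0.1574 -0.0059]
 [ 0.1575 -0.9872  0.0234]
 [-0.0021 -0.0241 -0.9997]]
```

Call:
{"api": "apply_moves", "payload": {
  "targets": [
    [[-0.25,0,-0.7,0,-1],[-0.25,0,-0.8,0,-1],[0,0,-0.6,0,-1],[0,0,-0.25,0,-1],[0,0,-0.13,0,-1],[0,0,0,0,-1],[0,0,0,0,-1]]
  ]
}}

```text
clock: 7.48
eef_pos: [0.4286, -0.0023, 0.0024]
tool_rot: [0.997, 0.08, 0.0, -0.012]
ft_force: [-0.3, -0.7, -2.0]
grip_width: 0.0457
grasp_force: 62.5
```

Call:
{"api": "apply_moves", "payload": {
  "targets": [
    [[0,0,0,0,1],[0,0,0,0,1],[0,0,0,0,1],[0,0,0,0,1],[0,0,0,0,1],[0,0,0.8,0,1],[0,0,0.8,7,1],[0,0,0.5,7,1]]
  ]
}}

```text
clock: 8.15
eef_pos: [0.4272, -0.0027, 0.0874]
tool_rot: [0.979, 0.204, -0.001, -0.011]
ft_force: [0.1, 0.4, 0.3]
grip_width: 0.0853
grasp_force: 0.0
```

Call:
{"api": "apply_moves", "payload": {
  "targets": [
    [[0,0,0.3,7,1],[0,0,0.3,7,1],[0,0,0,7,1],[0,0,0,7,1],[0,0,0,7,1],[0,0,0,7,1],[0,0,0,7,1],[0,0,0,7,1]]
  ]
}}

```text
clock: 8.82
eef_pos: [0.4263, -0.0026, 0.1092]
tool_rot: [0.769, 0.64, -0.008, -0.009]
ft_force: [-0.3, -0.4, -0.6]
grip_width: 0.085
grasp_force: 0.0
```

Call:
{"api": "apply_moves", "payload": {
  "targets": [
    [[0,0,0,7,1],[0,0,0,7,1],[0,0,0,7,1],[0,0,0,7,1],[0,0,0,7,1],[0,0,0,7,1],[0,0,0,7,1],[0,0,0,7,1]]
  ]
}}

```text
clock: 9.48
eef_pos: [0.4263, -0.0026, 0.1091]
tool_rot: [0.378, 0.926, -0.011, -0.004]
ft_force: [0.2, 0.2, 0.0]
grip_width: 0.0854
grasp_force: 0.0
```

Call:
{"api": "apply_moves", "payload": {
  "targets": [
    [[0,0,0,7,1],[0,0,0,7,1],[0,0,0,7,1],[0,0,0,7,1],[0,0,0,7,1],[0,0,0,6,1],[0,0,0,0,1],[0,0,0,0,1]]
  ]
}}

```text
clock: 10.15
eef_pos: [0.4263, -0.0026, 0.1091]
tool_rot: [0.035, 0.999, -0.012, -0.0]
ft_force: [0.0, -0.0, -0.1]
grip_width: 0.0852
grasp_force: 0.0
```

Run:
```python
from h import *
o=get_obs(); p,d,K,r,e=cam("wrist"); P=cloud(d,K,r,e); z=P[...,2]; M=R.from_quat(o["tool_rot"]).as_matrix()
print(o["clock"],o["joint_pos"].round(3),o["eef_pos"],M.round(4).tolist(),np.degrees(np.arctan2(M[1,0],M[0,0])))
v,u=np.indices(z.shape)
m=(z>.036)&(z<.052)&(np.hypot(P[...,0]-.425,P[...,1])<.08); print(rect(m,.044,K,r,e))
cv2.imwrite("pics/w5.png",p)
```

```text
10.15 [ 0.011  0.186 -0.375  1.011 -0.023  0.081] [ 0.42629734 -0.00263498  0.10912419] [[-0.9976, 0.0693, -0.0014], [0.0694, 0.9973, -0.0235], [-0.0002, -0.0235, -0.9997]] 176.02262452997905
(array([429.6,  -3.3,  82. ,  46.7,   8.9]), array([285.60364671, 219.01331954]), np.int32(7733))
```

View pics/w5.png

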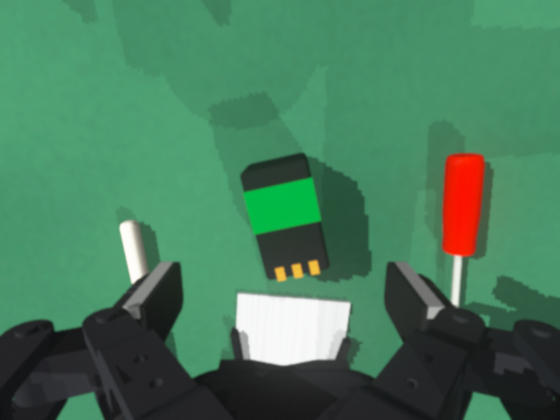

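Call:
{"api": "apply_moves", "payload": {
  "targets": [
    [[0.08,-0.02,0,6.5,1],[0,0,0,6.5,1],[0,0,-0.8,0,1],[0,0,-0.8,0,1],[0,0,-0.6,0,1],[0,0,-0.3,0,1],[0,0,-0.18,0,1],[0,0,0,0,1]]
  ]
}}

```text
clock: 10.87
eef_pos: [0.4284, -0.0034, 0.0005]
tool_rot: [-0.079, 0.997, -0.012, -0.001]
ft_force: [-0.4, -0.2, 0.1]
grip_width: 0.0852
grasp_force: 0.0
```

Call:
{"api": "apply_moves", "payload": {
  "targets": [
    [[0,0,0,0,1],[0,0,0,0,-1],[0,0,0,0,-1],[0,0,0,0,-1],[0,0,0,0,-1],[0,0,0,0,-1],[0,0,0,0,-1]]
  ]
}}

```text
clock: 11.45
eef_pos: [0.4307, -0.0033, 0.0031]
tool_rot: [-0.08, 0.997, -0.012, 0.002]
ft_force: [-1.4, 0.2, 6.9]
grip_width: 0.0455
grasp_force: 61.6
```

Call:
{"api": "apply_moves", "payload": {
  "targets": [
    [[0,0,0.6,0,-1],[0,0.2,0.9,1,-1],[0.4,0.7,0.9,1,-1],[0.5,0.8,0.1,1,-1],[0.6,0.8,0,1,-1],[0.6,0.8,0,1,-1],[0.6,0.8,0,0,-1],[0.6,0.8,0,0,-1]]
  ]
}}

```text
clock: 12.12
eef_pos: [0.56, 0.1903, 0.0971]
tool_rot: [-0.123, 0.992, -0.012, 0.002]
ft_force: [0.8, -0.8, -2.9]
grip_width: 0.0449
grasp_force: 62.7
```

Call:
{"api": "apply_moves", "payload": {
  "targets": [
    [[0.6,0.8,0,0,-1],[0.5,0.7,0,0,-1],[0.3,0.5,0,0,-1],[0,0,0,0,-1],[0,0,0,0,-1],[0,0,0,0,-1]]
  ]
}}

```text
clock: 12.62
eef_pos: [0.6144, 0.2681, 0.0961]
tool_rot: [-0.123, 0.992, -0.012, 0.0]
ft_force: [-0.1, -0.8, -2.2]
grip_width: 0.0453
grasp_force: 62.5
```

Run:
```python
from h import *
o=get_obs(); p,d,K,r,e=cam("wrist"); P=cloud(d,K,r,e); z=P[...,2]; M=R.from_quat(o["tool_rot"]).as_matrix()
print(o["clock"],o["joint_pos"].round(3),o["eef_pos"],o["grip_width"],M.round(4).tolist(),np.degrees(np.arctan2(M[1,0],M[0,0])))
cv2.imwrite("pics/w6.png",p);np.savez("w6.npz",p=p,d=d,K=K,r=r,e=e,t=o["eef_pos"])
```

```text
12.6167 [ 0.422  0.655  0.321  1.242 -0.024  0.175] [0.61442664 0.26807284 0.0961022 ] 0.045327789638960156 [[-0.9695, -0.245, 0.0039], [-0.245, 0.9692, -0.0241], [0.0021, -0.0243, -0.9997]] -165.8187242975488
```

View pics/w6.png

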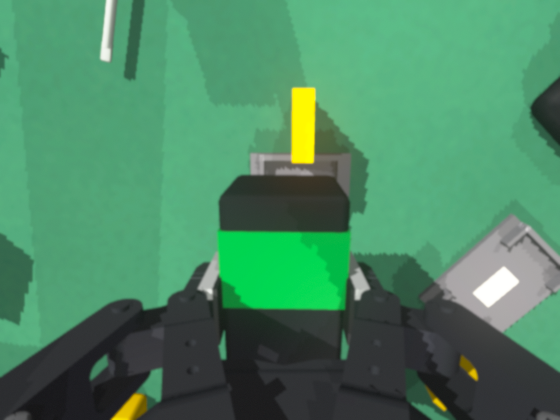

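Handle is at (303,125), the carrier's rear edge at v≈155, and the held pack's rear end at v≈177 with side edges u≈219–350.

Run:
```python
from h import *
f=np.load("w6.npz"); p,d,K,r,e,t=[f[k] for k in("p","d","K","r","e","t")]
P=cloud(d,K,r,e); v,u=np.indices(d.shape); z=P[...,2]
hsv=cv2.cvtColor(p,cv2.COLOR_BGR2HSV); H,S,V=[hsv[...,i].astype(int) for i in range(3)]
y=(H>20)&(H<33)&(S>130)&(u>280)&(u<330)&(v<170)
R_,c,n=rect(y&(z>.05),.056,K,r,e); print("handle",R_,np.nanmedian(z[y]))
a=np.radians(R_[4]); print("pocket",R_[:2]+66.5*np.array([np.cos(a),np.sin(a)]))
fl=(z>.002)&(z<.02)&(u>235)&(u<365)&(v>145)&(v<178)
q=P[fl&~y]; ax=np.array([np.cos(a),np.sin(a)]); n_=np.array([-ax[1],ax[0]])
s=q[:,:2]@ax*1000; w=q[:,:2]@n_*1000
print("flange rear, sides",np.percentile(s,[1,5]),np.percentile(w,[1,99]),"handle s,w",R_[:2]@ax,R_[:2]@n_)
pk=(abs(z-t[2]-.041)<.012)&(u>200)&(u<370)&(v>165)&(v<310)
q=P[pk]; print("pack top z",np.nanmedian(q[:,2]),np.nanmedian(P[240:300,225:235,2]),np.nanmedian(P[240:300,335:345,2]))
g=pk&(H>45)&(H<75)&(S>200)&(V>150); vv,uu=np.nonzero(g); 
G=rect(g,np.nanmedian(q[:,2]),K,r,e); print("band",G)
print("pack rear s",np.percentile(q[:,:2]@ax*1000,[0.5,2]),"band mid w",G[0][:2]@n_,"eef s,w",t[:2]@ax*1000,t[:2]@n_*1000)
```

```text
handle [552.8 261.8  39.2  12.   14.2] 0.05596879276796374
pocket [617.26811577 278.11294116]
flange rear, sides [617.9507054  620.19826421] [ 79.99246425 154.43446158] handle s,w 600.1308630451033 118.19486968874533
pack top z 0.13719884951302666 0.1374583752018998 0.13719195493751396
band (array([601.7, 265. ,  46.1,  30.3, -76.3]), array([285.44830197, 268.1884058 ]), np.int32(9246))
pack rear s [620.38987858 620.56684237] band mid w 109.30156363893629 eef s,w 661.4133015758954 109.15857892372428
```

Call:
{"api": "apply_moves", "payload": {
  "targets": [
    [[0.1,0.25,-0.3,0.5,-1],[0,0,-0.6,0,-1],[0,0,-0.6,0,-1],[0,0,-0.3,0,-1],[0,0,-0.1,0,-1],[0,0,0,0,-1],[0,0,0,0,-1],[0,0,0,0,-1]]
  ]
}}

```text
clock: 13.33
eef_pos: [0.6207, 0.2792, 0.0227]
tool_rot: [-0.128, 0.992, -0.011, 0.003]
ft_force: [-0.4, -0.0, -1.5]
grip_width: 0.045
grasp_force: 62.5
```

Run:
```python
from h import *
o=get_obs(); p,d,K,r,e=cam("wrist"); P=cloud(d,K,r,e); z=P[...,2]; t=o["eef_pos"]
v,u=np.indices(d.shape); hsv=cv2.cvtColor(p,cv2.COLOR_BGR2HSV); H,S,V=[hsv[...,i].astype(int) for i in range(3)]
y=(H>20)&(H<33)&(S>130)&(v<200)&(z>.05)&(z<.07); Y,_,_=rect(y,.056,K,r,e); print("handle",Y)
a=np.radians(14); ax=np.array([np.cos(a),np.sin(a)]); n_=np.array([-ax[1],ax[0]])
pk=(abs(z-t[2]-.041)<.012)&(u>200)&(u<370)&(v>165)&(v<310); q=P[pk&~y]
G=rect(pk&(H>45)&(H<75)&(S>200)&(V>150),np.nanmedian(q[:,2]),K,r,e)
Yp=Y[:2]
print(t,np.nanmedian(q[:,2]),"band",G,"pack rear - handle s (want 26.5)",np.percentile(q[:,:2]@ax*1000,1)-Yp@ax,"w diff",(G[0][:2]-Yp)@n_)
```

```text
handle [552.7 261.8  39.9  12.   14.1]
[0.62069304 0.27916859 0.02271438] 0.06369480422168558 band (array([607.9, 275.8,  46.1,  30.2, -75.3]), array([285.51589454, 268.02104806]), np.int32(9217)) pack rear - handle s (want 26.5) 29.016869529132805 w diff 0.230051530762309
```

Call:
{"api": "apply_moves", "payload": {
  "targets": [
    [[-0.06,-0.02,0,-0.5,-1],[0,0,0,0,-1],[0,0,-0.1,0,-1],[0,0,-0.1,0,-1],[0,0,-0.1,0,-1],[0,0,-0.06,0,-1],[0,0,0,0,-1],[0,0,0,0,-1]]
  ]
}}

```text
clock: 14.05
eef_pos: [0.6171, 0.278, 0.0082]
tool_rot: [-0.123, 0.992, -0.011, 0.002]
ft_force: [-3.5, -1.7, 8.7]
grip_width: 0.0454
grasp_force: 63.8
```

Call:
{"api": "apply_moves", "payload": {
  "targets": [
    [[0,0,0,0,0.6],[0,0,0,0,0.6],[0,0,0,0,0.6],[0,0,0,0,0.6],[0,0,0.5,0,0.6],[0,0,0.8,0,0.6],[0,0,0.8,0,0.6],[0,0,0.6,0,0.6]]
  ]
}}

```text
clock: 14.72
eef_pos: [0.6176, 0.2782, 0.1167]
tool_rot: [-0.123, 0.992, -0.011, 0.002]
ft_force: [0.4, 0.8, 0.8]
grip_width: 0.0685
grasp_force: 0.0
```

Call:
{"api": "apply_moves", "payload": {
  "targets": [
    [[-0.3,0,0,0,0.6],[-0.5,-0.1,0,0,0.6],[-0.5,-0.1,0,0,0.6],[-0.3,-0.2,0,0,0.6],[0,0,0,0,0.6],[0,0,0,0,0.6]]
  ]
}}

```text
clock: 15.22
eef_pos: [0.5529, 0.2619, 0.1147]
tool_rot: [-0.123, 0.992, -0.012, 0.002]
ft_force: [-0.1, -0.4, 1.1]
grip_width: 0.0682
grasp_force: 0.0
```

Run:
```python
from h import *
o=get_obs(); p,d,K,r,e=cam("wrist"); P=cloud(d,K,r,e); z=P[...,2]; t=o["eef_pos"]
v,u=np.indices(d.shape); hsv=cv2.cvtColor(p,cv2.COLOR_BGR2HSV); H,S,V=[hsv[...,i].astype(int) for i in range(3)]
cv2.imwrite("pics/w7.png",p)
near=np.hypot(P[...,0]-.58,P[...,1]-.27)<.12
y=near&(H>20)&(H<33)&(S>130)&(z>.05)&(z<.07); Y,_,_=rect(y,.056,K,r,e); print("handle",Y)
pk=near&~y&(z>.04)&(z<.055); print("pack",rect(pk,.049,K,r,e),np.nanmedian(z[pk]))
G=rect(pk&(H>45)&(H<75)&(S>200)&(V>150),.049,K,r,e); print(G)
a=np.radians(Y[4]); A=np.array([[np.cos(a),np.sin(a)],[-np.sin(a),np.cos(a)]])
print("pack-handle",A@(rect(pk,.049,K,r,e)[0][:2]-Y[:2]), "band", A@(G[0][:2]-Y[:2]))
M=R.from_quat(o["tool_rot"]).as_matrix(); print(t,np.degrees(np.arctan2(M[1,0],M[0,0])))
```

```text
handle [552.1 261.8  41.1  11.6  14. ]
pack (array([615. , 277.6,  84.6,  46.6,  14.8]), array([286.57620468, 299.12917909]), np.int32(6371)) 0.049080953059207566
(array([604.8, 274.8,  44.8,  29.4, -76.2]), array([286.46423927, 289.76116168]), np.int32(2307))
pack-handle [64.85396713  0.11378524] band [54.27956942 -0.13543946]
[0.55288687 0.26191505 0.11468497] -165.8142103986831
```

View pics/w7.png

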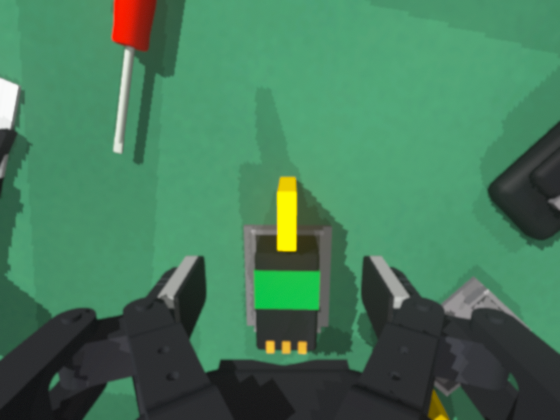

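The pack is seated: its top is at 0.049 m and it is centred on the handle axis. Next I'll take the handle at (287,215).

Call:
{"api": "apply_moves", "payload": {
  "targets": [
    [[0,0,-0.7,0,0.6],[0,0,-0.8,0,0.6],[0,0,-0.6,0,0.6],[0,0,-0.4,0,0.6],[0,0,-0.12,0,0.6],[0,0,0,0,0.6],[0,0,0,0,0.6]]
  ]
}}

```text
clock: 15.85
eef_pos: [0.5541, 0.2624, 0.0101]
tool_rot: [-0.123, 0.992, -0.012, 0.002]
ft_force: [0.4, 1.9, 0.4]
grip_width: 0.0683
grasp_force: 0.0
```

Call:
{"api": "apply_moves", "payload": {
  "targets": [
    [[0,0,0,0,-1],[0,0,0,0,-1],[0,0,0,0,-1],[0,0,0,0,-1],[0,0,0,0,-1],[0,0,0,0,-1],[0,0,0,0,-1],[0,0,0,0,-1]]
  ]
}}

```text
clock: 16.52
eef_pos: [0.5535, 0.2625, 0.011]
tool_rot: [-0.124, 0.992, -0.011, 0.002]
ft_force: [-1.1, 0.3, 5.3]
grip_width: 0.0109
grasp_force: 59.1
```

Call:
{"api": "apply_moves", "payload": {
  "targets": [
    [[0,0,0.3,0,-1],[0,0,0.5,0,-1],[0,0,0.6,0,-1],[0,-0.2,0.3,-1,-1],[-0.1,-0.4,0,-2,-1],[-0.2,-0.6,0,-3,-1],[-0.3,-0.7,0,-3,-1],[-0.3,-0.7,0,-3,-1]]
  ]
}}

```text
clock: 17.18
eef_pos: [0.5158, 0.1564, 0.0769]
tool_rot: [-0.018, 1.0, -0.012, -0.0]
ft_force: [0.6, -1.3, -4.2]
grip_width: 0.0114
grasp_force: 58.6
```

Call:
{"api": "apply_moves", "payload": {
  "targets": [
    [[-0.3,-0.7,0,-3,-1],[-0.3,-0.7,0,-3,-1],[-0.3,-0.7,0,-2,-1],[-0.3,-0.7,0,-2,-1],[-0.3,-0.6,0,-0.7,-1],[-0.2,-0.4,0,0,-1],[0,0,0,0,-1],[0,0,0,0,-1]]
  ]
}}

```text
clock: 17.85
eef_pos: [0.4478, 0.0048, 0.0773]
tool_rot: [0.076, 0.997, -0.012, -0.001]
ft_force: [-0.5, 0.1, -3.7]
grip_width: 0.011
grasp_force: 58.7
```

```bash
cat > look.py <<'E'
from h import *
o=get_obs(); p,d,K,r,e=cam("wrist"); P=cloud(d,K,r,e); z=P[...,2]; t=o["eef_pos"]
M=R.from_quat(o["tool_rot"]).as_matrix(); yaw=np.arctan2(M[1,0],M[0,0])+np.pi
print(o["clock"],t,"yaw",np.degrees(yaw)%360,M.round(3).tolist(),o["ft_force"],o["grip_width"])
hsv=cv2.cvtColor(p,cv2.COLOR_BGR2HSV); H,S,V=[hsv[...,i].astype(int) for i in range(3)]
near=np.hypot(P[...,0]-t[0],P[...,1]-t[1])<.13
dz=t[2]-.011
g=near&(H>45)&(H<75)&(S>200)&(V>150)&(abs(z-dz-.049)<.015)
q=P[g]; zt=np.nanmedian(q[:,2]); G=rect(g,zt,K,r,e)
ax=np.array([np.cos(np.radians(-8.6)),np.sin(np.radians(-8.6))]); n=np.array([-ax[1],ax[0]]); home=np.array([621.0,-20.6])
c=np.linalg.lstsq(np.c_[q[:,:2]-q[:,:2].mean(0),np.ones(len(q))],q[:,2],rcond=None)[0]
b=G[0][4]+90 if G[0][4]<0 else G[0][4]-90
pc=G[0][:2]+12.2*np.array([np.cos(np.radians(b)),np.sin(np.radians(b))])
print("band",G,"z",zt,"slope along,across",c[:2]@ax,c[:2]@n,"pack yaw",b,"pack-home s,w",(pc-home)@ax,(pc-home)@n)
a=np.stack([p]) 
cv2.imwrite("pics/look.png",p)
E
python3 look.py
```

```text
17.85 [0.44784994 0.00479993 0.07733122] yaw 351.30786740233304 [[-0.989, 0.151, -0.005], [0.151, 0.988, -0.023], [0.001, -0.024, -1.0]] [-0.52478419  0.08145004 -3.66400573] 0.011043359059689168
  return np.nanmean(a, axis, out=out, keepdims=keepdims)
Traceback (most recent call last):
  File "look.py", line 9, in <module>
    q=P[g]; zt=np.nanmedian(q[:,2]); G=rect(g,zt,K,r,e)
                                       ~~~~^^^^^^^^^^^^
  File "h.py", line 21, in rect
    c,l,s,cc=cv2.connectedComponentsWithStats(m); i=1+np.argmax(s[1:,4])
                                                      ~~~~~~~~~^^^^^^^^^
ValueError: attempt to get argmax of an empty sequence
```

Run:
```python
from h import *
w,*_=cam("wrist"); s,d,K,r,e=cam("scene"); c=s[130:290,210:370]
cv2.imwrite("pics/c.png",np.hstack([cv2.resize(w,(400,300)),cv2.resize(c,(400,400),interpolation=cv2.INTER_CUBIC)[:300]]))
np.savez("s2.npz",p=s,d=d,K=K,r=r,e=e)
```

```text
(no output)
```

View pics/c.png

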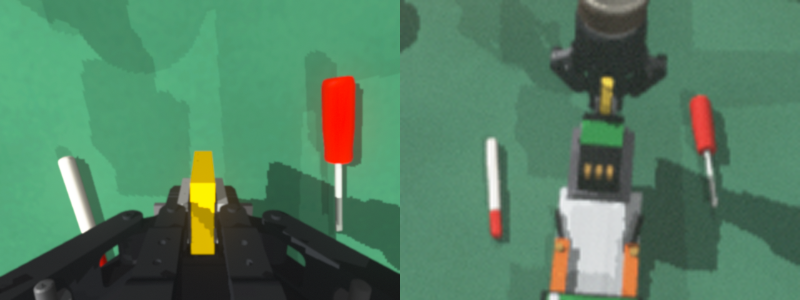

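The wrist view shows the handle held at (203,220) and the scene crop shows the loaded carrier in line with the plate. Next I'll check the pack's tilt and position with the scene depth.

```bash
cat > chk.py <<'E'
from h import *
import sys
o=get_obs(); p,d,K,r,e=cam("scene"); P=cloud(d,K,r,e); z=P[...,2]; t=o["eef_pos"]
hsv=cv2.cvtColor(p,cv2.COLOR_BGR2HSV); H,S,V=[hsv[...,i].astype(int) for i in range(3)]
a=np.radians(-8.6); ax=np.array([np.cos(a),np.sin(a)]); n=np.array([-ax[1],ax[0]])
L=P[...,:2]-np.array([.621,-.0206]); s=L@ax*1000; w=L@n*1000
eL=(t[:2]-[.621,-.0206]); es=eL@ax*1000; ew=eL@n*1000; zt=t[2]-.011+.049
k=(abs(z-zt)<.014)&(s>es+22)&(s<es+112)&(abs(w-ew)<40)
A=np.c_[s[k],w[k],np.ones(k.sum())]; c=np.linalg.lstsq(A,z[k]*1000,rcond=None)[0]
ok=abs(A@c-z[k]*1000)<4; c=np.linalg.lstsq(A[ok],z[k][ok]*1000,rcond=None)[0]
g=k&(H>45)&(H<75)&(S>150)
print(o["clock"],t,"eef s,w",es.round(1),ew.round(1),"n",ok.sum(),"slope s,w",c[:2].round(4),"top z",np.median(z[k][ok]),"s range",np.percentile(s[k][ok],[1,99]).round(1),"w range",np.percentile(w[k][ok],[1,99]).round(1),"band s,w",s[g].mean().round(1),w[g].mean().round(1),o["ft_force"].round(1))
lip=(H>5)&(H<20)&(S>150)&(abs(z-.016)<.012)&(abs(s)<70)&(abs(w)<60)
print("lips w",w[lip&(w>0)].mean().round(1),w[lip&(w<0)].mean().round(1))
E
python3 chk.py
```

```text
18.0 [0.44938125 0.00631205 0.07763396] eef s,w -173.7 0.9 n 360 slope s,w [-0.0284 -0.0354] top z 0.11640610314310185 s range [-145.6  -65.4] w range [-21.9  23.3] band s,w -118.5 13.2 [ 0.7  0.3 -2.5]
lips w 42.0 -38.1
```

Call:
{"api": "apply_moves", "payload": {
  "targets": [
    [[0,0,-0.4,0,-1],[0,0,-0.4,0,-1],[0,0,-0.4,0,-1],[0,0,-0.2,0,-1],[0,0,-0.1,0,-1],[0,0,0,0,-1],[0,0,0,0,-1]]
  ]
}}

```text
clock: 18.63
eef_pos: [0.4495, 0.0062, 0.018]
tool_rot: [0.074, 0.997, -0.012, -0.001]
ft_force: [-0.7, 0.1, -3.4]
grip_width: 0.0115
grasp_force: 58.7
```

```bash
python3 chk.py
```

```text
18.6333 [0.44949823 0.00621972 0.01796577] eef s,w -173.6 0.9 n 335 slope s,w [-0.0328 -0.0142] top z 0.05682269324098299 s range [-145.   -65.9] w range [-22.1  23.1] band s,w -121.9 11.4 [-0.7  0.1 -3.4]
lips w 42.2 -38.0
```

Call:
{"api": "apply_moves", "payload": {
  "targets": [
    [[0,0,-0.05,0,-1],[0,0,-0.04,0,-1],[0.2,-0.03,0,0,-1],[0.2,-0.03,0,0,-1],[0.2,-0.03,0,0,-1],[0,0,0,0,-1],[0,0,0,0,-1]]
  ]
}}

```text
clock: 19.27
eef_pos: [0.4756, 0.0022, 0.0148]
tool_rot: [0.075, 0.997, -0.012, 0.001]
ft_force: [2.8, 0.4, 1.0]
grip_width: 0.0113
grasp_force: 59.2
```

```bash
python3 chk.py
```

```text
19.2667 [0.47561878 0.0021528  0.01482621] eef s,w -147.1 0.8 n 343 slope s,w [-0.0233 -0.0131] top z 0.054677271667140204 s range [-119.7  -39.9] w range [-22.3  22.6] band s,w -94.6 -12.6 [2.8 0.4 1. ]
lips w 42.0 -37.8
```

Call:
{"api": "apply_moves", "payload": {
  "targets": [
    [[0.2,-0.03,0,0,-1],[0.2,-0.03,0,0,-1],[0.2,-0.03,0,0,-1],[0.2,-0.03,0,0,-1],[0.2,-0.03,0,0,-1],[0.2,-0.03,0,0,-1],[0,0,0,0,-1]]
  ]
}}

```text
clock: 19.9
eef_pos: [0.5215, -0.0046, 0.0149]
tool_rot: [0.074, 0.997, -0.011, -0.001]
ft_force: [-1.1, 0.5, 7.3]
grip_width: 0.011
grasp_force: 60.2
```

```bash
python3 chk.py
```

```text
19.9 [ 0.52145165 -0.00460267  0.01494728] eef s,w -100.8 0.9 n 368 slope s,w [-0.0143 -0.0309] top z 0.05432825139761743 s range [-71.9   6.7] w range [-22.1  23. ] band s,w nan nan [-1.1  0.5  7.3]
lips w 41.3 -37.7chk.py:12: RuntimeWarning: Mean of empty slice.
  print(o["clock"],t,"eef s,w",es.round(1),ew.round(1),"n",ok.sum(),"slope s,w",c[:2].round(4),"top z",np.median(z[k][ok]),"s range",np.percentile(s[k][ok],[1,99]).round(1),"w range",np.percentile(w[k][ok],[1,99]).round(1),"band s,w",s[g].mean().round(1),w[g].mean().round(1),o["ft_force"].round(1))
  ret = ret.dtype.type(ret / rcount)
```

Call:
{"api": "apply_moves", "payload": {
  "targets": [
    [[0.2,-0.03,0,0,-1],[0.2,-0.03,0,0,-1],[0.15,-0.02,0,0,-1],[0.1,-0.015,0,0,-1],[0,0,0,0,-1],[0,0,0,0,-1]]
  ]
}}

```text
clock: 20.45
eef_pos: [0.5464, -0.0082, 0.015]
tool_rot: [0.074, 0.997, -0.011, -0.001]
ft_force: [-3.7, 0.7, 8.3]
grip_width: 0.0114
grasp_force: 60.3
```

Call:
{"api": "apply_moves", "payload": {
  "targets": [
    [[0.05,-0.008,0,0,-1],[0.05,-0.007,0,0,-1],[0.05,-0.008,0,0,-1],[0,0,0,0,-1]]
  ]
}}

```text
clock: 20.78
eef_pos: [0.5515, -0.009, 0.015]
tool_rot: [0.074, 0.997, -0.011, -0.002]
ft_force: [-5.2, 0.3, 9.8]
grip_width: 0.0112
grasp_force: 60.5
```

Call:
{"api": "apply_moves", "payload": {
  "targets": [
    [[0.05,-0.008,0,0,-1],[0.05,-0.007,0,0,-1],[0.03,-0.005,0,0,-1],[0,0,0,0,-1]]
  ]
}}

```text
clock: 21.12
eef_pos: [0.5563, -0.0097, 0.015]
tool_rot: [0.074, 0.997, -0.011, -0.002]
ft_force: [-6.9, 0.8, 10.7]
grip_width: 0.0113
grasp_force: 60.7
```

Call:
{"api": "apply_moves", "payload": {
  "targets": [
    [[0.03,-0.005,0,0,-1],[0.03,-0.005,0,0,-1],[0,0,0,0,-1]]
  ]
}}

```text
clock: 21.37
eef_pos: [0.5562, -0.0098, 0.015]
tool_rot: [0.074, 0.997, -0.011, -0.005]
ft_force: [-12.1, 2.2, 16.5]
grip_width: 0.0117
grasp_force: 61.4
```

```bash
python3 chk.py 2>/dev/null
```

```text
21.3667 [ 0.55622361 -0.00979216  0.01501473] eef s,w -65.7 1.0 n 406 slope s,w [-0.0044 -0.0128] top z 0.05424160366101549 s range [-38.2  42.1] w range [-21.7  23.6] band s,w nan nan [-12.1   2.2  16.5]
lips w 41.3 -37.5
```

Call:
{"api": "apply_moves", "payload": {
  "targets": [
    [[0.04,-0.006,0,0,-1],[0.04,-0.006,0,0,-1],[0,0,0,0,-1]]
  ]
}}

```text
clock: 21.67
eef_pos: [0.5561, -0.0098, 0.015]
tool_rot: [0.074, 0.997, -0.011, -0.008]
ft_force: [-20.9, 3.4, 22.9]
grip_width: 0.0112
grasp_force: 62.4
```

Call:
{"api": "apply_moves", "payload": {
  "targets": [
    [[0,0,0,0,0.3],[0,0,0,0,0.3],[0,0,0,0,0.3],[0,0,0,0,0.3],[0,0,0.3,0,0.3],[0,0,0.6,0,0.3],[0,0,0.8,0,0.3],[0,0,0.8,0,0.3]]
  ]
}}

```text
clock: 22.33
eef_pos: [0.563, -0.0114, 0.1139]
tool_rot: [0.074, 0.997, -0.012, -0.002]
ft_force: [1.1, -0.1, 0.2]
grip_width: 0.0554
grasp_force: 0.0
```

Call:
{"api": "apply_moves", "payload": {
  "targets": [
    [[-0.5,0.3,0.3,0,0.3],[-0.6,0.3,0,0,0.3],[-0.5,0,0,0,0.3],[0,0,0,0,0.3],[0,0,0,0,0.3]]
  ]
}}

```text
clock: 22.75
eef_pos: [0.4994, 0.0128, 0.1262]
tool_rot: [0.074, 0.997, -0.012, -0.001]
ft_force: [0.2, -0.2, -0.3]
grip_width: 0.0552
grasp_force: 0.0
```

Run:
```python
from h import *
a=np.radians(-8.6); ax=np.array([np.cos(a),np.sin(a)]); n=np.array([-ax[1],ax[0]])
for nm in("wrist","scene"):
    o=get_obs(); p,d,K,r,e=cam(nm); P=cloud(d,K,r,e); z=P[...,2]
    hsv=cv2.cvtColor(p,cv2.COLOR_BGR2HSV); H,S,V=[hsv[...,i].astype(int) for i in range(3)]
    L=P[...,:2]-np.array([.621,-.0206]); s=L@ax*1000; w=L@n*1000
    y=(H>18)&(H<35)&(S>120)&(z>.045)&(z<.075)&(s<-35)&(s>-110)&(abs(w)<30)
    k=~y&(z>.045)&(z<.065)&(abs(w)<32)&(s>-50)&(s<46)
    print(nm,o["eef_pos"],o["ft_force"].round(1),"handle n",y.sum())
    if y.sum()>20:
        Y=rect(y,.060,K,r,e); q=(Y[0][:2]-[621,-20.6]); print(Y,"handle s,w (want -66.5,0)",q@ax,q@n,np.nanmedian(z[y]))
    if k.sum()>20:
        print("pack",k.sum(),np.percentile(s[k],[1,99]).round(1),np.percentile(w[k],[1,99]).round(1),np.median(z[k]))
        f=np.linalg.lstsq(np.c_[s[k],w[k],np.ones(k.sum())],z[k]*1000,rcond=None)[0]; print("slopes",f[:2])
```

```text
wrist [0.49938041 0.01277929 0.12618014] [ 0.2 -0.2 -0.3] handle n 1088
(array([553.3,  -7.4,  48.1,  20. ,  -7.5]), array([267.73020258, 293.61878453]), np.int32(1086)) handle s,w (want -66.5,0) -68.9126735303393 2.9280414786813354 0.05986578473899329
pack 2595 [-41.3  -3.3] [-22.7  22.5] 0.05317064055200149
slopes [ 0.05685768 -0.00144715]
scene [0.50042438 0.01267204 0.12623783] [ 0.4  0.3 -0.2] handle n 48
(array([561. , -10.4,  45.7,   9.1,  -8.7]), array([288.97916667, 210.83333333]), np.int32(48)) handle s,w (want -66.5,0) -60.85064336594618 1.1131944800568891 0.061009947497319805
pack 450 [-37.9  41.7] [-22.1  23.1] 0.05379973481273992
slopes [-0.00473455 -0.01664262]
```

```bash
python3 -c "
from workcell import order; print(order.job_done())"
```

```text
the job is handed in; nothing more can be done
None
```

I seated the fresh pack in the carrier on the mat, slid the loaded carrier home until it stopped firmly against the contact block, let go, and handed the job in at about 23 s; the hand-in returned no pass or fail verdict.

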